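Refit the filter cover of the countertop air cleaner

TASK

The white filter cover has been left off the white air cleaner on the cafe counter. Pick it up by its black grip, hold it tilted with the blue lip low and hook that lip under the blue ledge of the opening, then swing the other end down and press until it snaps under the orange spring catch and the cover lies flat and fully home. Go gently, feeling for the contacts and never forcing the cover, let go of it, and leave everything else on the counter where it is.

Things in the scene. Friction and masses are not known exactly. Their poses are not given: they have to be found in the camera images.
- grip (a point): Middle of the cover's black grip: an upright ridge 12 mm thick along the cover's x, 60 mm long along y, 36 mm high on the plate's upper face; this point is 24 mm above the cover's underside, 18 mm below the grip's top. Axes: the cover's, +x from the blue lip to the free end, z up out of the upper face. The cover starts flat on the counter, lip end roughly towards the robot.
- lip (a point): Middle of the bottom front edge of the cover's blue lip, at (-92, 0, -24) mm from grip in the cover's axes (same axes). The lip is 12 mm long, 104 mm wide, 4 mm thick, and continues the underside of the plate at its -x end.
- free_edge (a point): Middle of the bottom edge of the cover's free (+x) end, at (50, 0, -24) mm from grip (same axes); the end that the catch holds.
- slot (a point): Nominal middle of the inner corner under the blue ledge, where the slot's back wall meets the seat; fixed on the air cleaner. Axes: +x from the ledge to the catch (away from the robot), z up. It is 70 mm above the counter, 20 mm below the cleaner's top. The true seat, ledge and catch lie together up to 8 mm higher or lower (see catch), which is not measured: feel for the seat.
- catch (a joint): How far the orange spring catch is pushed back, m: 0 at rest, 0.009 at most; spring 2.7 N at rest + 450 N/m. Seat, ledge and catch are one frame, set up or down by 0 to 8 mm to suit the filter; stiff, it stays put. The catch is 40 mm wide, its pointing edge 139 mm from the slot's back wall, 8.5 mm above the seat; upper face 30 degrees from vertical.
- cover: The filter cover, about 0.2 kg: white plate 130 x 110 x 6 mm, 142 mm long with the lip; origin at the middle of the plate's underside, (-15, 0, -24) mm from grip, same axes. Brittle plastic: no more than 25 N between it and the frame or air cleaner. Its upper face may be pressed with the fingers anywhere; snapping in takes 5 to 12 N at the free end, more nearer the lip.
- cleaner: The air cleaner, fixed, 250 x 170 x 90 mm; 72 mm high beyond the recess; origin (72.5, 0, -70) mm from slot, same axes. Recess x = 0 to 145 mm, 115 wide, far wall 14 mm above the seat. The ledge covers x = 0 to 10 mm, underside 8, top 22 mm above the seat: the cover cannot enter flat; tilted 0.2 to 0.3 rad, lip on the seat, it slides under. Seat border: 14 mm at the sides, 40 at the slot, 20 at the catch.
- tray: Bystander: steel tray 150 x 120 x 30 mm beside the cleaner, on the other side from the cover; origin at underside centre.
- mug: Bystander: white mug, 76 mm across, 85 mm high, origin at underside.
- garlic_jar: Bystander: glass jar with yellow cap, 80 mm across, 130 mm high, origin at underside.
- oil_bottle: Bystander: green glass bottle, 60 mm across, 180 mm high, origin at underside.
- bowl: Bystander: blue bowl, 120 mm across, 50 mm high, origin at underside.
- spatula: Bystander: spatula lying on the counter.
Not all that is in view belongs to the job. What is shaped like the cover but purple is not meant.

How it is judged:
On the way:
1. the lip is under the ledge while the cover is still tilted, free end up (x of lip in the frame of slot between -0.003 and 0.006 m and z of lip in the frame of slot between -0.01 and 0.012 m and angle between grip's own z axis and vertical above 0.1 rad and z of free_edge in the frame of slot above 0.004 m), for 0.1 s.
At the end, for the whole second after the job is handed in: The cover lies flat on the seat: lip under the ledge within 5.5 mm of the slot's back wall and within 10 mm of the nominal seat height, level within 0.02 rad, square within 0.06 rad; the catch has sprung back over it (pushed back under 2.5 mm); the robot has let go (x of lip in the frame of slot between -0.003 and 0.0055 m and z of lip in the frame of slot between -0.01 and 0.01 m and angle between the x axis of free_edge and the x axis of slot, either way round below 0.06 rad and angle between grip's own z axis and vertical below 0.02 rad and value of joint catch below 0.0025 m and contact force between the fingers and cover below 0.05 N); the robot touches nothing.
It fails at once if the cover is forced: more than 25 N between cover and air cleaner (contact force between cover and cleaner above 25 N).
It fails at once if the arm or fingers push the air cleaner with more than 25 N (contact force between any of the fingers, the arm and cleaner above 25 N).
It fails at once if a bystander is moved by more than 20 mm (distance of any of tray, mug, garlic_jar, oil_bottle, bowl, spatula from where it was at the start of the episode above 0.02 m).
It also fails if it takes over 67 s, if anything falls off the work surface, if the arm or the gripper's body presses on something with over 40 N, if the wrist force passes 120 N, or if a joint passes its speed limit or range.

ROBOT

A 7-joint arm with a two-finger parallel gripper is mounted at the origin on the work surface. World frame = base frame: x ahead of the robot, y to its left, z up, the work surface at z = 0. Lengths are in m, angles in rad, forces in N, time in s.
With the tool pointing down it reaches from about 0.425 to 0.875 m from the base axis. Payload 8.4 kg.
Tool frame: the origin (TCP) lies on the centre line of the jaws, within the pads' length; the fingertips stand 11 mm ahead of it and the grasp point (between the pads) lies 8 mm behind it (robot.nose_length is the distance from the TCP to the fingertips, in m); z points along the fingers, x is the direction in which the jaws open and shut, and the axes are right-handed (so a half turn about z gives the same grasp; the last joint's range is limited). The gripper opens to 87 mm and grips with 3 to 60 N. Pads are 19 mm wide; open, the fingers measure 117 mm over their backs; the gripper's body (75 mm by 190 mm) begins 51 mm behind the grasp point.
Start: joints at [1.127, 0.333, 0.04, 1.465, -0.013, 1.343, -0.059], TCP at [0.22, -0.612, 0.234] pointing down, gripper open.
Joint ranges: [-2.58, 2.58], [-0.38, 2.09], [-1.3, 1.39], [0.25, 2.4], [-1.5, 4.64], [0.08, 2.09], [-2.65, 2.65]. Speed limits (rad/s): [2.22, 2.22, 2.79, 2.79, 3.14, 3.14, 3.14].

INTERFACE

Orientations are given as [roll, pitch, yaw] about the fixed x, y, z axes, in that order (R = Rz(yaw) Ry(pitch) Rx(roll)).
In Python, from plant import readout, capture, order, robot gives the robot as it stands.
- The arm moves only by the shell command python3 -m inch 'ROWS'. ROWS is JSON, a list of rows, each an object with "slide": the shift along the world's x, y, z normalised to -1 to 1, where 1 is 0.5 m, a list of three; "yaw": the turn about the world's z normalised to -1 to 1, where 1 is pi rad; "fingers": the gripper's target within -1 to 1 (fully open at 1, half-way at 0, shut at -1). In form: [{"slide": [tx, ty, tz], "yaw": yaw, "fingers": fingers}, ...]. A call has 1 to 10 rows; each row is the pose to reach, as a shift and turn from the pose commanded when the call began, turning the shorter way round; what a row does not reach only later rows make up. A row lasts 1/10 s, in which the tool goes at most 50 mm and 8.59 degrees, less where a joint would pass 70% of its speed; a pose out of reach is approached as far as the arm can. A call with a number of a shift or a turn outside -1 to 1 is refused whole. A call with a gripper value outside its range is refused whole. The fingers move at their own pace and stop on an object; the grip force is fixed at half the most. Time passes only in rows, so rows that repeat a pose let the fingers close. It gives the time, the measured TCP pose, the force and the opening at its end, in the units of the state.
- readout.read_state(): the state, without advancing time (a new reading comes with each control period).
- capture(name): name is "scene" or "top" or "wrist"; returns a dict with "img" (420x560x3 uint8, red, green, blue), "z_map" (420x560 float32, m along the optical axis (not along the pixel's ray), 0 where there is no reading), "fovy" (degrees; the focal length in pixels is half the picture's height over the tangent of half this angle, whatever the lens; pixels are square), "cx", "cy" (the principal point, pixels), "dist_coeffs" ([k1, k2, p1, p2, k3] as OpenCV has them; the pictures are not rectified), "cam_to_world" (4x4, takes a point from camera to world coordinates). Camera axes: x right, y up, looking along -z (the intrinsics and any distortion apply to the point x, -y, -z); pixel columns grow to the right and rows downward; lengths in m; the calibration is good to about 2 mm. A picture is of the moment at which its call begins.
- order.hand_in(): hands the job in, once; it reports no verdict.
The state is a dict: "time": time; "joint_pos": joint angles; "joint_velocities": joint speeds; "joint_torque": joint torques, N m; "tool_pos": TCP position; "eef_rot": TCP orientation; "wrist_force": force on the tool from outside, world axes, zero at the start; "wrist_torque": the same for the moment, N m; "opening": finger opening in m.
Only numpy, scipy, OpenCV 4.12 (cv2) and the standard library are available. Lean on these libraries where they do the work, as an engineer would, in place of code of your own. Each camera call takes 0.05 s, during which the arm holds its last target.

## Working session

There is one attempt and no reset: what is moved stays moved. The work goes in short steps, Python scripts to look and compute and a shell command to move; the robot and the scene stay as the last step left them, time stands still between calls to the robot, and variables do not carry over. Pictures are saved under pics/ and viewed, and the job is handed in when it is done.

```bash
ls; mkdir -p pics
python3 - <<'E'
from plant import readout, capture, order, robot
import cv2,numpy as np
print(readout.read_state()); print([a for a in dir(robot) if a[0]!='_'])
for n in ["scene","top","wrist"]:
    c=capture(n); cv2.imwrite(f"pics/{n}0.png",c["img"][:,:,::-1]); print(n,c["fovy"],c["cx"],c["cy"],c["dist_coeffs"],np.round(c["cam_to_world"],3).tolist())
    np.savez(f"pics/{n}0.npz",**{k:np.array(v) for k,v in c.items()})
E
```

```text
pics
{'time': 0.0, 'joint_pos': array([ 1.12679692,  0.33390515,  0.0399013 ,  1.46626868, -0.0133948 ,
        1.34331413, -0.05848542]), 'joint_velocities': array([ 0.00067469,  0.0007737 , -0.00163391, -0.00179576,  0.00027992,
       -0.00052693,  0.00069227]), 'joint_torque': array([ 2.81481116e-04, -6.56359577e+01,  1.33525752e+00, -4.03799379e+01,
       -5.97988022e-02,  4.46854904e-02,  1.54637492e-04]), 'tool_pos': array([ 0.21950632, -0.61133012,  0.23266464]), 'eef_rot': array([ 3.14146829e+00,  1.62441441e-03, -1.22602445e+00]), 'wrist_force': array([ 0.06794221, -0.550165  ,  0.42435568]), 'wrist_torque': array([ 0.02537768,  0.04017709, -0.02644512]), 'opening': 0.08718349117552467}
['PlanningError', 'nose_length']
scene 48.309396754272115 283.62730288283814 201.78089256851766 [-0.05844238  0.          0.          0.          0.        ] [[0.832, -0.309, 0.461, 1.078], [0.555, 0.471, -0.686, -0.857], [-0.005, 0.826, 0.563, 0.776], [0.0, 0.0, 0.0, 1.0]]
top 42.510927177281175 278.33328323667524 216.91131605030984 [-0.18870091  0.          0.          0.          0.        ] [[-0.0, 0.976, -0.219, 0.13], [-1.0, -0.001, -0.002, -0.029], [-0.002, 0.219, 0.976, 1.78], [0.0, 0.0, 0.0, 1.0]]
wrist 69.1920785288479 281.8775685987889 215.15416962855187 [-0.0051805  0.         0.         0.         0.       ] [[0.338, 0.91, 0.24, 0.284], [-0.941, 0.327, 0.085, -0.587], [-0.001, -0.255, 0.967, 0.383], [0.0, 0.0, 0.0, 1.0]]
```

View pics/scene0.png

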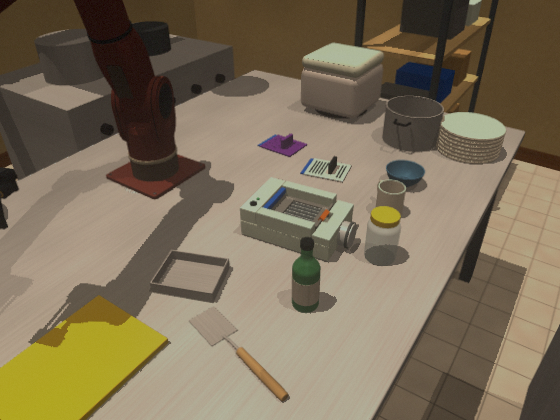

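View pics/top0.png

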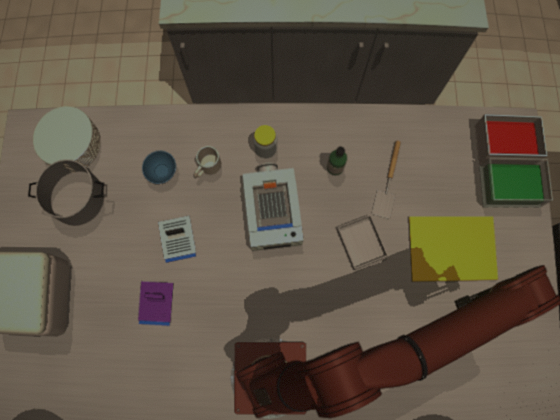

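View pics/wrist0.png

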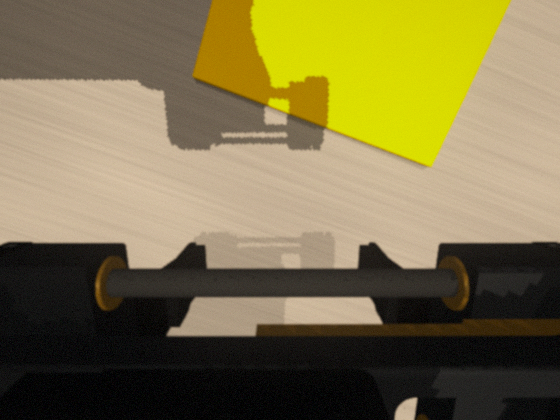

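Top view: white cover around (177,240) with its grip at (175,231) and lip at (180,257). The cleaner is at (272,208), ledge at (275,226), catch at (269,185). The purple decoy is at (155,303). I'll zoom in and localise.

```bash
cat > h.py <<'E'
import cv2,numpy as np
from plant import readout,capture
def K(c):
    f=c["img"].shape[0]/2/np.tan(np.radians(float(c["fovy"]))/2)
    return np.array([[f,0,float(c["cx"])],[0,f,float(c["cy"])],[0,0,1]])
def rays(c):
    h,w=c["img"].shape[:2]
    uv=np.stack(np.meshgrid(np.arange(w),np.arange(h)),-1).reshape(-1,1,2).astype(np.float64)
    return cv2.undistortPoints(uv,K(c),np.array(c["dist_coeffs"])).reshape(h,w,2)
def cloud(c):
    n=rays(c);z=c["z_map"]
    p=np.stack([n[...,0]*z,-n[...,1]*z,-z],-1)
    T=c["cam_to_world"];P=p@T[:3,:3].T+T[:3,3];P[z==0]=np.nan
    return P
def proj(c,X):
    T=np.linalg.inv(c["cam_to_world"]);p=np.atleast_2d(X)@T[:3,:3].T+T[:3,3]
    p=p*np.array([1,-1,-1]);return cv2.projectPoints(p,np.zeros(3),np.zeros(3),K(c),np.array(c["dist_coeffs"]))[0].reshape(-1,2)
def save(c,name,roi=None,s=1):
    im=c["img"][:,:,::-1]
    if roi: im=im[roi[1]:roi[3],roi[0]:roi[2]]
    cv2.imwrite("pics/"+name,cv2.resize(im,None,fx=s,fy=s,interpolation=cv2.INTER_CUBIC))
def load(n): 
    d=np.load(n);return {k:d[k] for k in d}
E
python3 - <<'E'
from h import *
c=load("pics/top0.npz");P=cloud(c);save(c,"t_crop.png",(130,140,320,280),4)
s=load("pics/scene0.npz");Q=cloud(s);save(s,"s_crop.png",(230,130,380,265),5)
hsv=cv2.cvtColor(c["img"],cv2.COLOR_RGB2HSV);hs=cv2.cvtColor(s["img"],cv2.COLOR_RGB2HSV)
for nm,C,H,PP in [("top",c,hsv,P),("scene",s,hs,Q)]:
    for col,lo,hi in [("blue",(105,150,40),(125,255,255)),("orange",(5,180,100),(15,255,255))]:
        m=cv2.inRange(H,lo,hi)
        n,l,st,ce=cv2.connectedComponentsWithStats(m)
        for i in range(1,n):
            if st[i,4]>8:
                p=PP[l==i];print(nm,col,st[i],np.round(np.nanmedian(p,0),4),np.round(np.nanmin(p,0),3),np.round(np.nanmax(p,0),3))
for u,v in [(100,270),(200,280)]: print(P[v,u])
for u,v in [(200,300)]: print(Q[v,u])
E
```

```text
top blue [259 224  33   6  58] [ 0.4778 -0.0153  0.083 ] [ 0.469 -0.067  0.071] [0.487 0.036 0.095]
top blue [166 254  29   8  51] [0.389  0.3032 0.003 ] [ 0.377  0.256 -0.005] [0.402 0.349 0.015]
top blue [140 321  29   4  46] [0.1719 0.3878 0.002 ] [ 0.169  0.336 -0.009] [0.177 0.431 0.011]
top orange [264 183  12   5  42] [0.6183 0.0044 0.0767] [ 0.613 -0.015  0.062] [0.627 0.021 0.088]
scene blue [399  63  34  27 490] [ 0.2761  1.681  -0.0969] [ 0.161  1.633 -0.171] [ 0.362  1.844 -0.083]
scene blue [437  69  18  33 319] [ 0.4372  1.7311 -0.1263] [ 0.375  1.637 -0.224] [ 0.447  1.848 -0.084]
scene blue [302 160  10  13  21] [0.3957 0.2922 0.0054] [0.385 0.256 0.003] [0.405 0.335 0.009]
scene blue [265 188  19  20  69] [ 0.4808 -0.0201  0.0858] [ 0.471 -0.061  0.081] [0.489 0.04  0.089]
scene orange [320 210   9  10  42] [0.6254 0.0017 0.0793] [ 0.619 -0.019  0.075] [0.632 0.022 0.084]
[ 0.3458903   0.579539   -0.00466771]
[ 0.31544892  0.23463647 -0.0050462 ]
[ 0.50574407 -0.34586442  0.0030723 ]
```

View pics/t_crop.png

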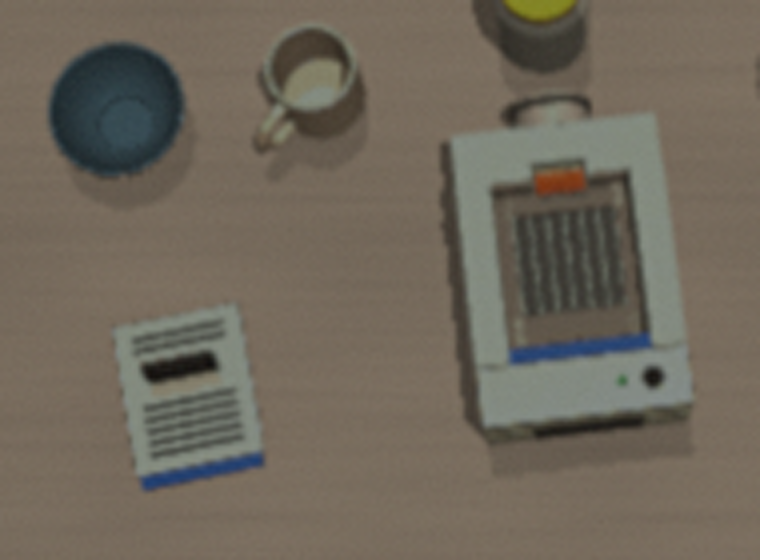

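View pics/s_crop.png

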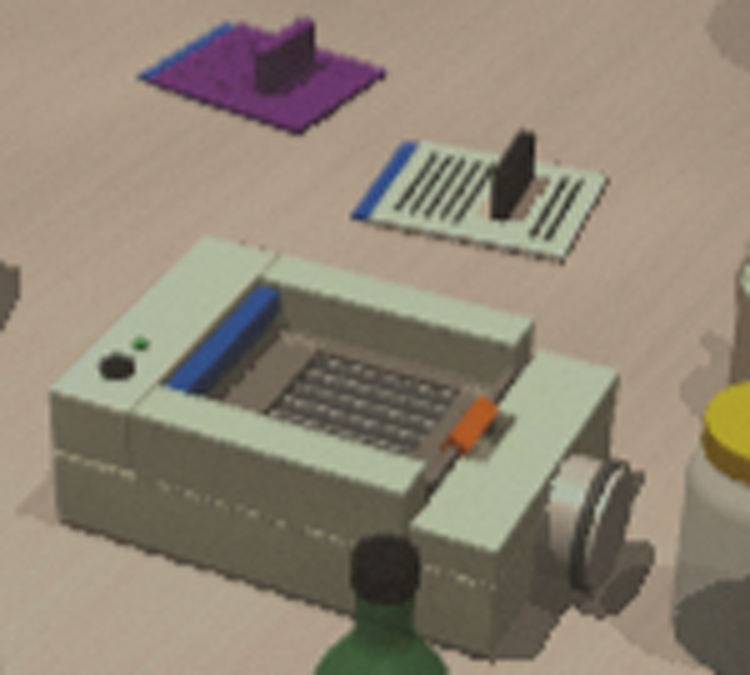

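```bash
cat >> h.py <<'E'
def onplane(c,uv,z):
    n=cv2.undistortPoints(np.array(uv,float).reshape(-1,1,2),K(c),np.array(c["dist_coeffs"])).reshape(-1,2)
    d=np.stack([n[:,0],-n[:,1],-np.ones(len(n))],-1)@c["cam_to_world"][:3,:3].T
    o=c["cam_to_world"][:3,3];return o+d*((z-o[2])/d[:,2])[:,None]
E
python3 - <<'E'
from h import *
t=load("pics/top0.npz");s=load("pics/scene0.npz")
def T(p): return np.array(p)/4+[130,140]-.375
def S(p): return np.array(p)/5+[230,130]-.4
L=onplane(t,T([(143,489),(264,462)]),.004);F=onplane(t,T([(115,325),(237,303)]),.006)
g=onplane(t,T([(146,369),(218,362)]),.042)
print("cover lip",L,"free",F,"grip top",g)
print("scene lip",onplane(s,S([(357,215),(410,145)]),.004),"free",onplane(s,S([(562,262),(607,177)]),.006))
print("scene griptop",onplane(s,S([(497,172),(530,132)]),.042))
# cleaner top corners z=.09
print("cleaner top",onplane(t,T([(484,430),(692,404),(450,135),(655,113)]),.09))
print("recess", onplane(t,T([(491,185),(628,172)]),.09))
print("ledge front edge top",onplane(t,T([(510,361),(650,347)]),.09), "back",onplane(t,T([(510,350),(650,337)]),.09))
print("scene top",onplane(s,S([(52,390),(205,237)]),.09), "ledge back",onplane(s,S([(165,385),(262,288)]),.09))
E
```

```text
cover lip [[0.37440717 0.35175792 0.004     ]
 [0.39764983 0.25020518 0.004     ]] free [[0.51419735 0.38141597 0.006     ]
 [0.53323251 0.27722647 0.006     ]] grip top [[0.46916959 0.34521329 0.042     ]
 [0.47513186 0.28510895 0.042     ]]
scene lip [[0.40013824 0.25238531 0.004     ]
 [0.38109625 0.35069969 0.004     ]] free [[0.53880183 0.27103791 0.006     ]
 [0.51387258 0.38174715 0.006     ]]
scene griptop [[0.47928661 0.29132972 0.042     ]
 [0.4716622  0.3490108  0.042     ]]
cleaner top [[ 0.41068252  0.06194808  0.09      ]
 [ 0.43150009 -0.1031375   0.09      ]
 [ 0.6549733   0.09250085  0.09      ]
 [ 0.67357556 -0.07537735  0.09      ]]
recess [[ 0.61234577  0.05842575  0.09      ]
 [ 0.62319941 -0.05302306  0.09      ]]
ledge front edge top [[ 0.46645847  0.04174042  0.09      ]
 [ 0.47777678 -0.07002321  0.09      ]] back [[ 0.47541699  0.04181049  0.09      ]
 [ 0.48594022 -0.07007147  0.09      ]]
scene top [[ 0.43775749 -0.10503356  0.09      ]
 [ 0.41675654  0.06124591  0.09      ]] ledge back [[ 0.48348048 -0.0696345   0.09      ]
 [ 0.4734971   0.03444088  0.09      ]]
```

Coarse estimates: cover grip at about (0.475, 0.316), cover yaw about 0.19 and slot yaw about 0.11. I'll fly over, with the jaws set to close along the cover's y axis so the cover can pivot between the pads.

```bash
python3 -m inch '[{"slide":[0.66,0.52,0.2],"yaw":0.4,"fingers":1},{"slide":[0.66,0.52,0.2],"yaw":0.4,"fingers":1},{"slide":[0.66,0.52,0.2],"yaw":0.4,"fingers":1},{"slide":[0.66,0.52,0.2],"yaw":0.4,"fingers":1},{"slide":[0.66,0.52,0.2],"yaw":0.4,"fingers":1},{"slide":[0.66,0.52,0.2],"yaw":0.4,"fingers":1},{"slide":[0.66,0.52,0.2],"yaw":0.4,"fingers":1},{"slide":[0.66,0.52,0.2],"yaw":0.4,"fingers":1},{"slide":[0.66,0.52,0.2],"yaw":0.4,"fingers":1},{"slide":[0.66,0.52,0.2],"yaw":0.4,"fingers":1}]'
```

```text
time: 1.15
tool_pos: [0.5539, -0.3465, 0.334]
eef_rot: [-3.139, -0.002, 0.04]
wrist_force: [-0.3, 0.5, 0.4]
opening: 0.0873
```

```bash
python3 -m inch '[{"slide":[-0.1,1,-0.06],"yaw":0.47,"fingers":1},{"slide":[-0.1,1,-0.06],"yaw":0.47,"fingers":1},{"slide":[-0.1,1,-0.06],"yaw":0.47,"fingers":1},{"slide":[-0.1,1,-0.06],"yaw":0.47,"fingers":1},{"slide":[-0.1,1,-0.06],"yaw":0.47,"fingers":1},{"slide":[-0.1,1,-0.06],"yaw":0.47,"fingers":1},{"slide":[-0.1,1,-0.06],"yaw":0.47,"fingers":1},{"slide":[-0.1,1,-0.06],"yaw":0.47,"fingers":1},{"slide":[-0.1,1,-0.06],"yaw":0.47,"fingers":1},{"slide":[-0.1,1,-0.06],"yaw":0.47,"fingers":1}]'
python3 -m inch '[{"slide":[-0.06,0.33,-0.12],"yaw":0.08,"fingers":1},{"slide":[-0.06,0.33,-0.12],"yaw":0.08,"fingers":1},{"slide":[-0.06,0.33,-0.12],"yaw":0.08,"fingers":1},{"slide":[-0.06,0.33,-0.12],"yaw":0.08,"fingers":1},{"slide":[-0.06,0.33,-0.12],"yaw":0.08,"fingers":1},{"slide":[-0.06,0.33,-0.12],"yaw":0.08,"fingers":1}]'
python3 - <<'E'
from h import *
c=capture("wrist");save(c,"w1.png");np.savez("pics/w1.npz",**{k:np.array(v) for k,v in c.items()})
print(readout.read_state()["joint_pos"])
E
```

```text
time: 2.15
tool_pos: [0.4994, 0.1456, 0.3035]
eef_rot: [3.141, 0.001, 1.511]
wrist_force: [0.7, 0.5, -0.8]
opening: 0.0871
time: 2.75
tool_pos: [0.47, 0.3093, 0.2432]
eef_rot: [-3.14, 0.001, 1.758]
wrist_force: [-0.1, 0.4, 0.1]
opening: 0.0874
[ 0.11395001  0.26201108 -0.90907252  1.63010737  0.21143963  1.35372744
  0.93224413]
```

View pics/w1.png

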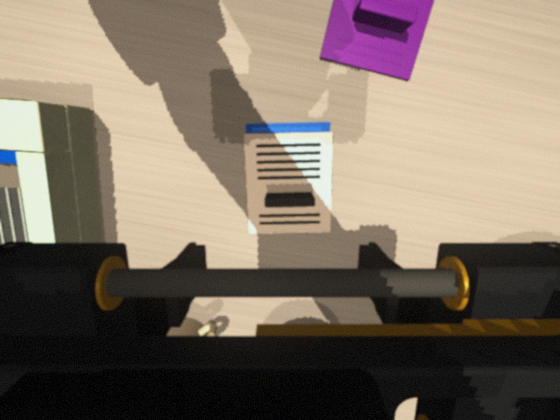

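The wrist view shows the blue lip at (246–330, 123–132), the grip at (265–314, 192–206) and the free edge at row 233.

Run:
```python
from h import *
c=load("pics/w1.npz");save(c,"w1z.png",(225,105,355,245),4)
P=cloud(c)
g=cv2.cvtColor(c["img"],cv2.COLOR_RGB2HSV)
m=cv2.inRange(g,(105,120,40),(125,255,255));m[:, :240]=0;m[:100]=0;m[150:]=0
ys,xs=np.nonzero(m);p=onplane(c,np.stack([xs,ys],-1),.004)
r=cv2.minAreaRect((p[:,:2]*1000).astype(np.float32));print("lip",r)
print("counter z",np.nanmedian(P[60:110,250:300,2]))
z=P[150:225,255:325,2];print("grip pts",(z>.03).sum(),np.round(np.nanmedian(P[150:225,255:325][z>.03],0),4))
q=P[150:225,255:325][z>.033];r=cv2.minAreaRect((q[:,:2]*1000).astype(np.float32));print(r)
```

```text
lip ((390.4900817871094, 302.0206298828125), (10.345746994018555, 102.01136779785156), 12.194931983947754)
counter z -0.0004037474938770047
grip pts 573 [0.474  0.3184 0.0412]
((475.21527099609375, 319.5633544921875), (12.728321075439453, 59.6101188659668), 11.900069236755371)
```

View pics/w1z.png

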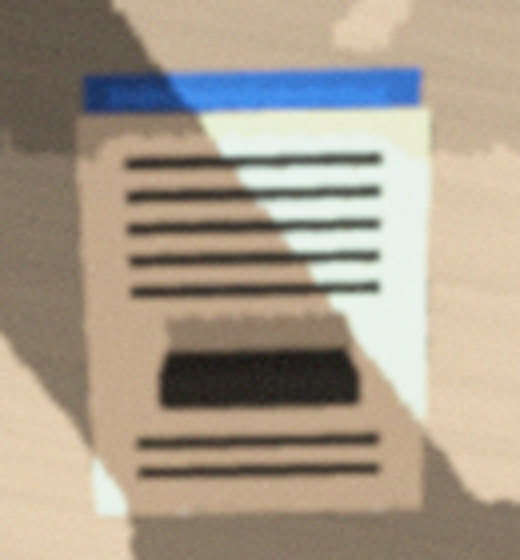

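```bash
python3 -m inch '[{"slide":[0.009,0.02,-0.1],"yaw":0.008,"fingers":1},{"slide":[0.009,0.02,-0.2],"yaw":0.008,"fingers":1},{"slide":[0.009,0.02,-0.28],"yaw":0.008,"fingers":1},{"slide":[0.009,0.02,-0.34],"yaw":0.008,"fingers":1},{"slide":[0.009,0.02,-0.36],"yaw":0.008,"fingers":1},{"slide":[0.009,0.02,-0.36],"yaw":0.008,"fingers":1},{"slide":[0.009,0.02,-0.36],"yaw":0.008,"fingers":1}]'
python3 - <<'E'
from h import *
c=capture("wrist");save(c,"w2.png");s=capture("scene");save(s,"s2.png",(230,90,380,225),5)
E
```

```text
time: 3.5
tool_pos: [0.4758, 0.3199, 0.0655]
eef_rot: [3.139, -0.0, 1.782]
wrist_force: [1.1, 0.3, -0.1]
opening: 0.0872
```

View pics/w2.png

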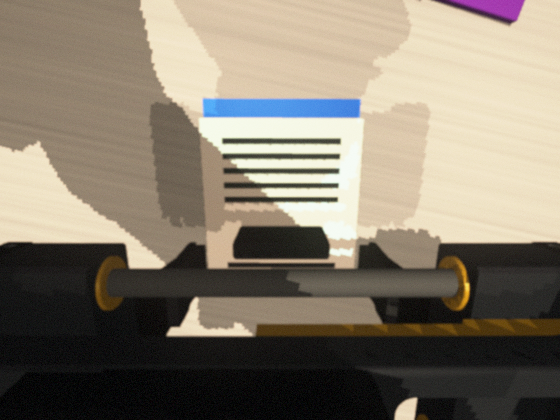

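View pics/s2.png

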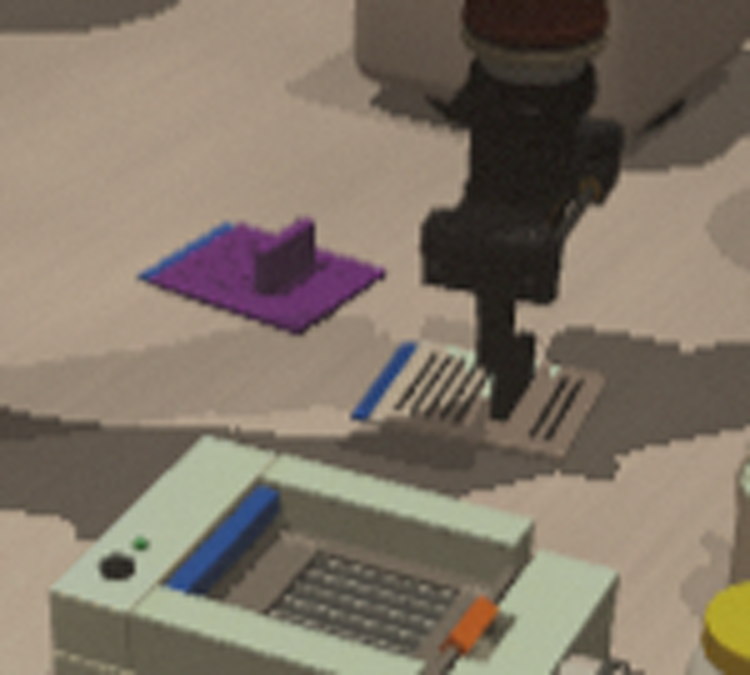

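Grip centred between the fingers, lip straight. Descend and close.

```bash
python3 -m inch '[{"slide":[-0.002,-0.001,-0.05],"yaw":0,"fingers":1},{"slide":[-0.002,-0.001,-0.075],"yaw":0,"fingers":1},{"slide":[-0.002,-0.001,-0.085],"yaw":0,"fingers":1},{"slide":[-0.002,-0.001,-0.085],"yaw":0,"fingers":1},{"slide":[-0.002,-0.001,-0.085],"yaw":0,"fingers":0.2},{"slide":[-0.002,-0.001,-0.085],"yaw":0,"fingers":0},{"slide":[-0.002,-0.001,-0.085],"yaw":0,"fingers":-1},{"slide":[-0.002,-0.001,-0.085],"yaw":0,"fingers":-1},{"slide":[-0.002,-0.001,-0.085],"yaw":0,"fingers":-1},{"slide":[-0.002,-0.001,-0.085],"yaw":0,"fingers":-1}]'
python3 -m inch '[{"slide":[0,0,0],"yaw":0,"fingers":-1},{"slide":[0,0,0],"yaw":0,"fingers":-1}]'
```

```text
time: 4.6
tool_pos: [0.4737, 0.3194, 0.0215]
eef_rot: [3.141, 0.0, 1.784]
wrist_force: [-0.8, -0.8, 2.6]
opening: 0.0597
time: 4.8
tool_pos: [0.4737, 0.3195, 0.0215]
eef_rot: [3.141, 0.0, 1.784]
wrist_force: [-0.1, -1.4, 6.7]
opening: 0.0597
```

```bash
python3 -m inch '[{"slide":[0,0,0.02],"yaw":0,"fingers":-1},{"slide":[0,0,0.06],"yaw":0,"fingers":-1},{"slide":[0,0,0.14],"yaw":0,"fingers":-1},{"slide":[0,0,0.22],"yaw":0,"fingers":-1},{"slide":[0,0,0.28],"yaw":0,"fingers":-1},{"slide":[0,0,0.3],"yaw":0,"fingers":-1},{"slide":[0,0,0.3],"yaw":0,"fingers":-1},{"slide":[0,0,0.3],"yaw":0,"fingers":-1}]'
python3 - <<'E'
from h import *
c=capture("wrist");save(c,"w3.png");s=capture("scene");save(s,"s3.png",(230,70,380,205),5)
P=cloud(c);g=cv2.cvtColor(c["img"],cv2.COLOR_RGB2HSV)
m=cv2.inRange(g,(105,120,40),(125,255,255))>0;m[:,:150]=0
print(np.nanmedian(P[m],0),m.sum())
E
```

```text
time: 5.6
tool_pos: [0.473, 0.3187, 0.1698]
eef_rot: [-3.14, 0.001, 1.783]
wrist_force: [-0.1, -0.6, -2.8]
opening: 0.0599
[0.38941144 0.30264391 0.1519028 ] 4364
```

View pics/w3.png

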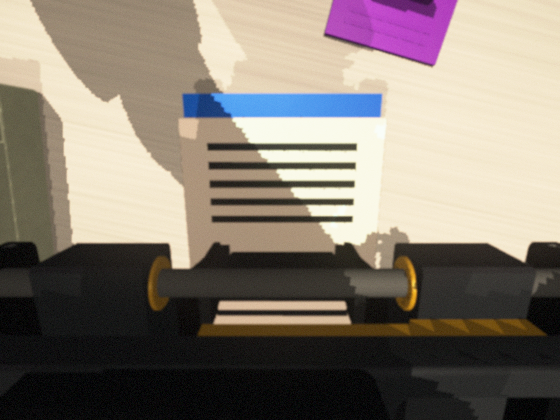

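View pics/s3.png

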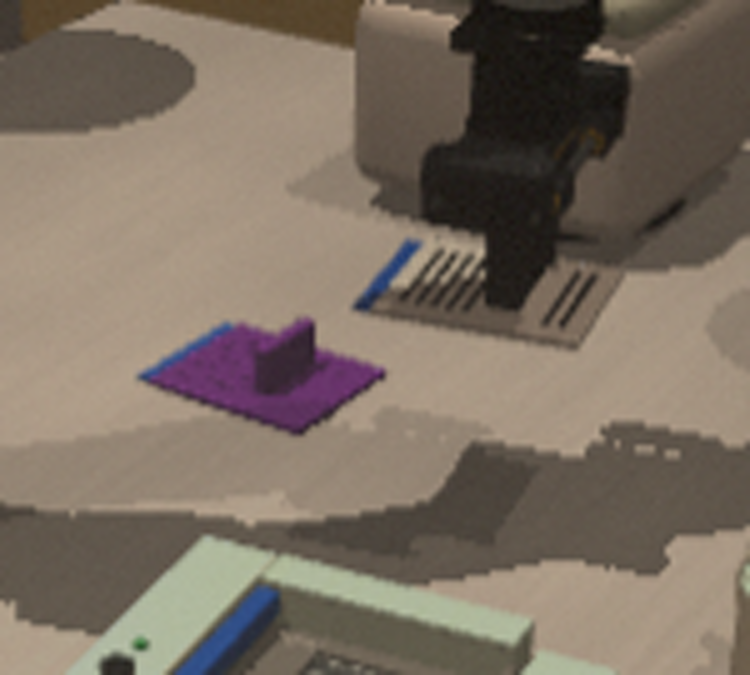

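The cover is held flat, so pad friction keeps it from tilting by itself. The first wrist picture also shows the cleaner's left edge, so I'll refine its pose from all the views.

Run:
```python
from h import *
c=load("pics/w1.npz");save(c,"w1c.png",(0,80,130,245),4)
P=cloud(c)
for v in (110,130,150,170,190,210,230): print(v,[tuple(np.round(P[v,u],3)) for u in (5,20,30,36)])
```

```text
110 [(np.float64(0.427), np.float64(0.034), np.float64(0.09)), (np.float64(0.425), np.float64(0.046), np.float64(0.088)), (np.float64(0.423), np.float64(0.057), np.float64(0.09)), (np.float64(0.422), np.float64(0.063), np.float64(0.091))]
130 [(np.float64(0.446), np.float64(0.034), np.float64(0.091)), (np.float64(0.443), np.float64(0.047), np.float64(0.09)), (np.float64(0.441), np.float64(0.057), np.float64(0.09)), (np.float64(0.44), np.float64(0.063), np.float64(0.09))]
150 [(np.float64(0.466), np.float64(0.028), np.float64(0.085)), (np.float64(0.463), np.float64(0.046), np.float64(0.089)), (np.float64(0.461), np.float64(0.056), np.float64(0.09)), (np.float64(0.46), np.float64(0.062), np.float64(0.089))]
170 [(np.float64(0.493), np.float64(0.008), np.float64(0.063)), (np.float64(0.483), np.float64(0.046), np.float64(0.09)), (np.float64(0.481), np.float64(0.057), np.float64(0.09)), (np.float64(0.48), np.float64(0.062), np.float64(0.089))]
190 [(np.float64(0.517), np.float64(0.002), np.float64(0.057)), (np.float64(0.514), np.float64(0.018), np.float64(0.056)), (np.float64(0.502), np.float64(0.055), np.float64(0.089)), (np.float64(0.5), np.float64(0.062), np.float64(0.09))]
210 [(np.float64(0.541), np.float64(0.001), np.float64(0.057)), (np.float64(0.538), np.float64(0.018), np.float64(0.057)), (np.float64(0.523), np.float64(0.054), np.float64(0.088)), (np.float64(0.522), np.float64(0.061), np.float64(0.09))]
230 [(np.float64(0.565), np.float64(0.001), np.float64(0.058)), (np.float64(0.562), np.float64(0.018), np.float64(0.059)), (np.float64(0.545), np.float64(0.055), np.float64(0.089)), (np.float64(0.544), np.float64(0.06), np.float64(0.089))]
```

View pics/w1c.png

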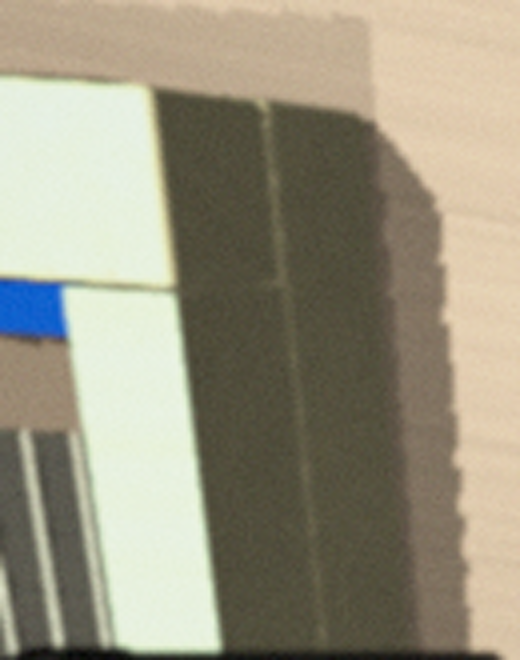

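Run:
```python
from h import *
c=load("pics/w1.npz")
U=lambda p:np.array(p)/4+[0,80]-.375
a=onplane(c,U([(153,88),(177,290),(220,652)]),.09);print("left edge",a)
d=a[2]-a[0];print("yaw",np.arctan2(d[1],d[0]), np.arctan2(*(a[1]-a[0])[[1,0]]))
f=onplane(c,U([(0,78),(153,88)]),.09);d=f[1]-f[0];print("front yaw",np.arctan2(-d[0],d[1]))
print("seam",onplane(c,U([(60,282),(177,290)]),.09),"recess left wall",onplane(c,U([(70,350-60),(115,640)]),.09))
print("ledge", onplane(c,U([(0,283),(62,286),(67,337),(0,332)]),.085))
```

```text
left edge [[0.41365475 0.06480342 0.09      ]
 [0.46029772 0.07010981 0.09      ]
 [0.55417816 0.08060637 0.09      ]]
yaw 0.11198728545254173 0.11327925012293096
front yaw 0.12216445372068568
seam [[0.46367971 0.0416612  0.09      ]
 [0.46029772 0.07010981 0.09      ]] recess left wall [[0.46519475 0.04404084 0.09      ]
 [0.55600861 0.05308588 0.09      ]]
ledge [[0.46774506 0.02257222 0.085     ]
 [0.4656136  0.03791616 0.085     ]
 [0.47829581 0.03877732 0.085     ]
 [0.48017168 0.02204319 0.085     ]]
```

```bash
python3 -m inch '[{"slide":[0.1,-0.1,0],"yaw":-0.532,"fingers":-1},{"slide":[0.1,-0.15,0],"yaw":-0.532,"fingers":-1},{"slide":[0.1,-0.2,0],"yaw":-0.532,"fingers":-1},{"slide":[0.1,-0.25,0],"yaw":-0.532,"fingers":-1},{"slide":[0.096,-0.3,0],"yaw":-0.532,"fingers":-1},{"slide":[0.096,-0.35,0],"yaw":-0.532,"fingers":-1},{"slide":[0.096,-0.38,0],"yaw":-0.532,"fingers":-1},{"slide":[0.096,-0.399,0],"yaw":-0.532,"fingers":-1},{"slide":[0.096,-0.399,0],"yaw":-0.532,"fingers":-1},{"slide":[0.096,-0.399,0],"yaw":-0.532,"fingers":-1}]'
python3 -m inch '[{"slide":[0,0,0],"yaw":-0.05,"fingers":-1},{"slide":[0,0,0],"yaw":-0.05,"fingers":-1}]'
```

```text
time: 6.7
tool_pos: [0.5208, 0.1192, 0.1697]
eef_rot: [-3.141, 0.003, 0.277]
wrist_force: [-0.2, 0.8, -1.3]
opening: 0.0595
time: 6.9
tool_pos: [0.5208, 0.1198, 0.1699]
eef_rot: [-3.142, 0.002, 0.124]
wrist_force: [-0.6, 0.2, -2.2]
opening: 0.0597
```

```bash
python3 -m inch '[{"slide":[0,0,-0.03],"yaw":0,"fingers":-1},{"slide":[0,0,-0.06],"yaw":0,"fingers":-1},{"slide":[0,0,-0.08],"yaw":0,"fingers":-1},{"slide":[0,0,-0.1],"yaw":0,"fingers":-1},{"slide":[0,0,-0.1],"yaw":0,"fingers":-1},{"slide":[0,0,-0.1],"yaw":0,"fingers":-1}]'
python3 - <<'E'
from h import *
s=capture("scene");save(s,"s4.png",(220,90,370,225),5)
E
```

```text
time: 7.5
tool_pos: [0.5215, 0.12, 0.1211]
eef_rot: [-3.141, 0.0, 0.127]
wrist_force: [0.4, 0.0, -1.7]
opening: 0.06
```

View pics/s4.png

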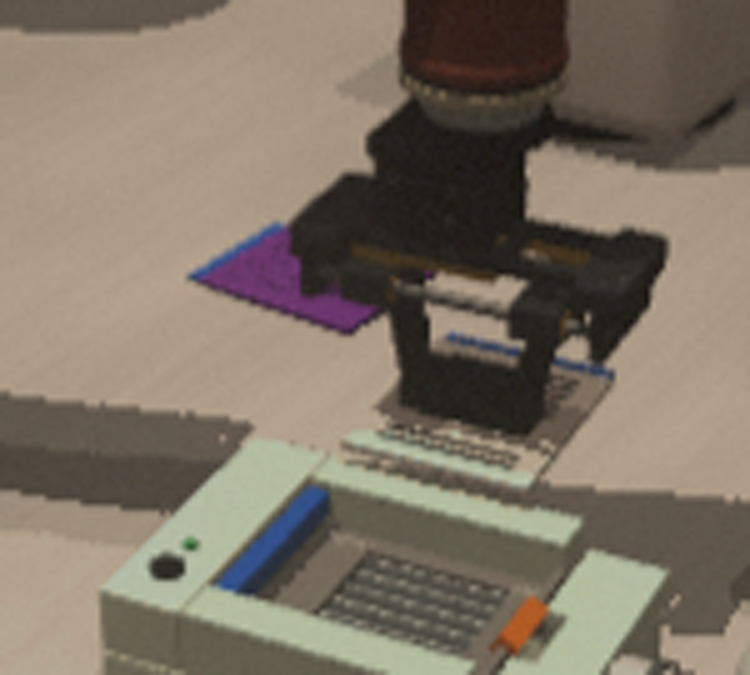

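```bash
python3 -m inch '[{"slide":[0,0,-0.004],"yaw":0,"fingers":-1},{"slide":[0,0,-0.008],"yaw":0,"fingers":-1},{"slide":[0,0,-0.012],"yaw":0,"fingers":-1},{"slide":[0,0,-0.012],"yaw":0,"fingers":-1}]'
python3 -m inch '[{"slide":[0,0,-0.002],"yaw":0,"fingers":-1},{"slide":[0,0,-0.004],"yaw":0,"fingers":-1},{"slide":[0,0,-0.004],"yaw":0,"fingers":-1}]'
python3 -m inch '[{"slide":[0,0,-0.002],"yaw":0,"fingers":-1},{"slide":[0,0,-0.004],"yaw":0,"fingers":-1},{"slide":[0,0,-0.004],"yaw":0,"fingers":-1}]'
python3 -m inch '[{"slide":[0,0,-0.002],"yaw":0,"fingers":-1},{"slide":[0,0,-0.002],"yaw":0,"fingers":-1}]'
```

```text
time: 7.95
tool_pos: [0.5214, 0.1199, 0.115]
eef_rot: [3.142, 0.0, 0.127]
wrist_force: [0.8, 0.5, -2.2]
opening: 0.0598
time: 8.25
tool_pos: [0.5214, 0.1199, 0.1131]
eef_rot: [3.142, 0.0, 0.127]
wrist_force: [0.1, 0.6, -2.2]
opening: 0.0598
time: 8.55
tool_pos: [0.5216, 0.12, 0.1113]
eef_rot: [3.142, -0.0, 0.127]
wrist_force: [-0.9, -0.7, 0.2]
opening: 0.0598
time: 8.75
tool_pos: [0.5216, 0.1203, 0.1106]
eef_rot: [-3.141, -0.0, 0.127]
wrist_force: [-2.1, 0.6, 4.1]
opening: 0.0596
```

Contact at about TCP z 0.111, as expected. I'll keep pressing gently to pivot the cover.

```bash
python3 -m inch '[{"slide":[0,0,-0.002],"yaw":0,"fingers":-1},{"slide":[0,0,-0.002],"yaw":0,"fingers":-1}]'
python3 -m inch '[{"slide":[0,0,-0.002],"yaw":0,"fingers":-1},{"slide":[0,0,-0.002],"yaw":0,"fingers":-1}]'
```

```text
time: 8.95
tool_pos: [0.5215, 0.1206, 0.1097]
eef_rot: [-3.141, -0.0, 0.127]
wrist_force: [-2.0, 2.8, 5.0]
opening: 0.0595
time: 9.15
tool_pos: [0.5215, 0.121, 0.1087]
eef_rot: [-3.141, -0.0, 0.127]
wrist_force: [-1.9, 3.4, 5.1]
opening: 0.0595
```

```bash
python3 -m inch '[{"slide":[0,0,-0.002],"yaw":0,"fingers":-1},{"slide":[0,0,-0.004],"yaw":0,"fingers":-1},{"slide":[0,0,-0.006],"yaw":0,"fingers":-1}]'
python3 -m inch '[{"slide":[0,0,-0.002],"yaw":0,"fingers":-1},{"slide":[0,0,-0.004],"yaw":0,"fingers":-1},{"slide":[0,0,-0.006],"yaw":0,"fingers":-1}]'
python3 -m inch '[{"slide":[0,0,-0.002],"yaw":0,"fingers":-1},{"slide":[0,0,-0.004],"yaw":0,"fingers":-1},{"slide":[0,0,-0.004],"yaw":0,"fingers":-1}]'
python3 - <<'E'
from h import *
s=capture("scene");save(s,"s5.png",(220,90,370,225),5)
c=capture("wrist");save(c,"w5.png");P=cloud(c);g=cv2.cvtColor(c["img"],cv2.COLOR_RGB2HSV)
m=cv2.inRange(g,(105,120,40),(125,255,255))>0
t=readout.read_state();print(np.nanmedian(P[m],0),m.sum(),t["tool_pos"])
np.savez("pics/w5.npz",**{k:np.array(v) for k,v in c.items()})
E
```

```text
time: 9.45
tool_pos: [0.5215, 0.1217, 0.1059]
eef_rot: [-3.14, -0.001, 0.128]
wrist_force: [-3.7, 5.3, 6.3]
opening: 0.0593
time: 9.75
tool_pos: [0.5216, 0.1222, 0.103]
eef_rot: [-3.139, -0.001, 0.128]
wrist_force: [-2.5, 7.4, 7.3]
opening: 0.0596
time: 10.05
tool_pos: [0.5216, 0.1225, 0.1009]
eef_rot: [-3.139, -0.001, 0.128]
wrist_force: [-2.4, 7.1, 4.9]
opening: 0.0598
[0.51101537 0.20214019 0.06500814] 3289 [0.52165947 0.12239131 0.1009736 ]
```

View pics/s5.png

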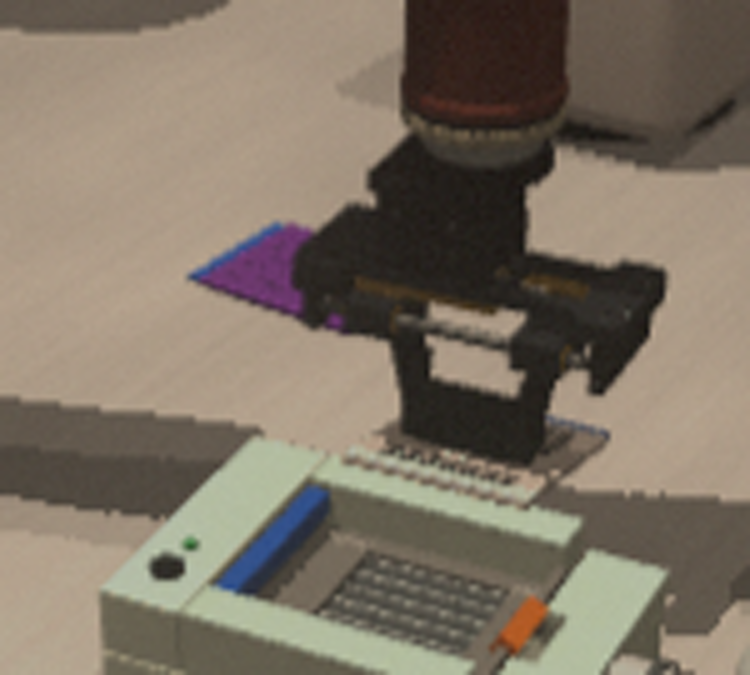

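View pics/w5.png

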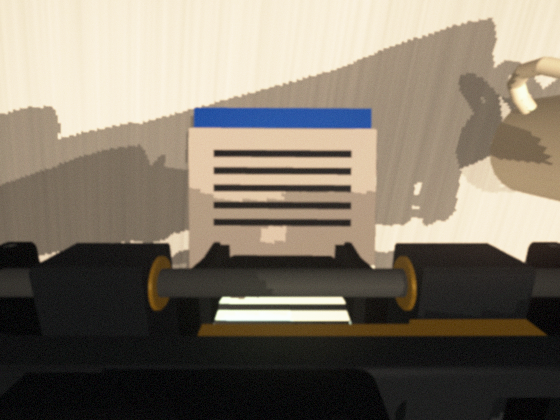

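```bash
cat >> h.py <<'E'
def tilt(c,roi):
    # plane fit of plate's upper face in roi (u0,v0,u1,v1); returns slope angle, direction of uphill, and lip-pixel median
    P=cloud(c);u0,v0,u1,v1=roi;q=P[v0:v1,u0:u1].reshape(-1,3);q=q[np.isfinite(q).all(1)]
    for _ in range(4):
        A=np.c_[q[:,:2],np.ones(len(q))];k=np.linalg.lstsq(A,q[:,2],rcond=None)[0];r=q[:,2]-A@k
        q=q[abs(r)<max(2.5*r.std(),1e-4)]
    return np.arctan(np.hypot(k[0],k[1])),np.arctan2(k[1],k[0]),r.std(),len(q)
E
python3 - <<'E'
from h import *
c=load("pics/w5.npz");print(tilt(c,(200,135,360,235)))
E
```

```text
(np.float64(0.22417785277091495), np.float64(-1.4479415470539492), np.float64(0.0006575893225696435), 15655)
```

Tilt is 0.224 rad. A little more, then lift and re-check.

```bash
python3 -m inch '[{"slide":[0,0,-0.0015],"yaw":0,"fingers":-1},{"slide":[0,0,-0.003],"yaw":0,"fingers":-1},{"slide":[0,0,-0.003],"yaw":0,"fingers":-1}]'
python3 -m inch '[{"slide":[0,0,0.01],"yaw":0,"fingers":-1},{"slide":[0,0,0.04],"yaw":0,"fingers":-1},{"slide":[0,0,0.08],"yaw":0,"fingers":-1},{"slide":[0,0,0.12],"yaw":0,"fingers":-1},{"slide":[0,0,0.12],"yaw":0,"fingers":-1},{"slide":[0,0,0.12],"yaw":0,"fingers":-1}]'
python3 - <<'E'
from h import *
c=capture("wrist");print(tilt(c,(200,135,360,235)));t=readout.read_state();print(t["tool_pos"],t["eef_rot"])
P=cloud(c);g=cv2.cvtColor(c["img"],cv2.COLOR_RGB2HSV)
m=cv2.inRange(g,(105,120,40),(125,255,255))>0
print(np.nanmedian(P[m],0),m.sum())
E
```

```text
time: 10.45
tool_pos: [0.5217, 0.1225, 0.0995]
eef_rot: [-3.139, -0.001, 0.128]
wrist_force: [-2.7, 8.0, 5.2]
opening: 0.0595
time: 11.05
tool_pos: [0.5218, 0.1195, 0.159]
eef_rot: [3.141, -0.001, 0.126]
wrist_force: [-0.8, -0.6, -2.9]
opening: 0.0597
(np.float64(0.24918456737796363), np.float64(-1.4545489613227591), np.float64(0.000655286898533434), 15637)
[0.52125233 0.11942095 0.15827334] [3.14120462e+00 5.82882412e-04 1.26063055e-01]
[0.51208207 0.19845094 0.12111027] 3186
```

```bash
python3 -m inch '[{"slide":[0,0,0.02],"yaw":0.4958,"fingers":-1},{"slide":[0.02,-0.02,0.02],"yaw":0.4958,"fingers":-1},{"slide":[0.05,-0.05,0.02],"yaw":0.4958,"fingers":-1},{"slide":[0.08,-0.1,0.02],"yaw":0.4958,"fingers":-1},{"slide":[0.1,-0.15,0.02],"yaw":0.4958,"fingers":-1},{"slide":[0.11,-0.2,0.02],"yaw":0.4958,"fingers":-1},{"slide":[0.11,-0.22,0.02],"yaw":0.4958,"fingers":-1},{"slide":[0.11,-0.243,0.02],"yaw":0.4958,"fingers":-1},{"slide":[0.11,-0.243,0.02],"yaw":0.4958,"fingers":-1},{"slide":[0.11,-0.243,0.02],"yaw":0.4958,"fingers":-1}]'
python3 -m inch '[{"slide":[0,0,0],"yaw":0.02,"fingers":-1},{"slide":[0,0,0],"yaw":0.02,"fingers":-1},{"slide":[0,0,0],"yaw":0.02,"fingers":-1}]'
python3 - <<'E'
from h import *
c=capture("wrist");save(c,"w6.png");print(tilt(c,(200,135,360,235)))
np.savez("pics/w6.npz",**{k:np.array(v) for k,v in c.items()});t=readout.read_state();print(t["tool_pos"],t["eef_rot"])
E
```

```text
time: 12.1
tool_pos: [0.5758, -0.0024, 0.1673]
eef_rot: [-3.139, -0.0, 1.632]
wrist_force: [0.5, 0.8, -2.4]
opening: 0.0596
time: 12.4
tool_pos: [0.576, -0.0018, 0.1679]
eef_rot: [-3.14, -0.0, 1.687]
wrist_force: [0.7, -0.6, -2.1]
opening: 0.0599
(np.float64(0.24565906151860367), np.float64(0.10295247435084122), np.float64(0.0006511116978479715), 15623)
[ 0.57619024 -0.00168219  0.16810205] [-3.14058954e+00 -2.12864263e-04  1.68722783e+00]
```

View pics/w6.png

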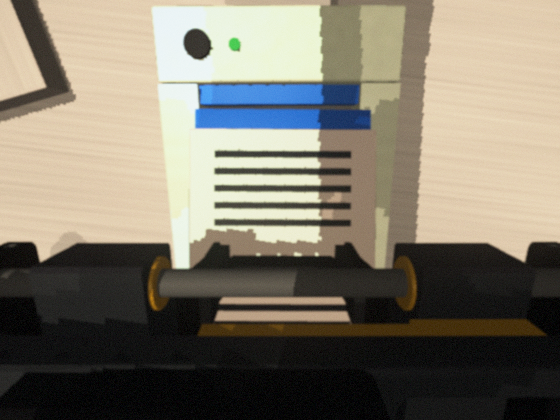

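The ledge is at (199–359, 85–105) and the held lip at (195–371, 110–128). I'll compare their positions and directions with the calibration.

Run:
```python
from h import *
c=load("pics/w6.npz");P=cloud(c);g=cv2.cvtColor(c["img"],cv2.COLOR_RGB2HSV)
m=cv2.inRange(g,(105,120,40),(125,255,255));n,l,st,ce=cv2.connectedComponentsWithStats(m)
ex=np.array([np.cos(.113),np.sin(.113)]);ey=np.array([-ex[1],ex[0]])
for i in range(1,n):
    if st[i,4]>300:
        q=P[l==i];print(st[i],np.nanmedian(q,0));
        r=cv2.minAreaRect((q[:,:2]*1000).astype(np.float32));print(r)
        print(" x'",np.nanpercentile(q[:,:2]@ex,[1,50,99])," y'",np.nanpercentile(q[:,:2]@ey,[1,50,99]))
save(c,"w6z.png",(140,0,420,135),2.8)
a=onplane(c,[(152,8),(405,7)],.09);print(a, a[:,:2]@ex,a[:,:2]@ey)
d=a[1]-a[0];print(np.arctan2(-d[0],d[1]))
S=np.array([.4757,-.0137]);print("slot guess x',y'",S@ex,S@ey)
```

```text
[ 199   84  160   22 3237] [ 0.47834416 -0.01469404  0.08389642]
((477.83245849609375, -14.7525634765625), (13.999677658081055, 114.73469543457031), 6.744328022003174)
 x' [0.46605301 0.47356964 0.48033174]  y' [-0.12453507 -0.06876401 -0.01224903]
[ 196  108  174   21 3326] [ 0.49680743 -0.00987997  0.13009596]
((494.25592041015625, -14.290725708007812), (16.476806640625, 111.99195861816406), 6.474582195281982)
 x' [0.48185232 0.49252571 0.49804378]  y' [-0.11633895 -0.06582585 -0.01504032]
[[ 0.43544762 -0.10354944  0.09      ]
 [ 0.41558041  0.06243391  0.09      ]] [0.42099426 0.41996999] [-0.15198996  0.01517502]
0.11912723241112237
slot guess x',y' 0.47112131622135667 -0.06725240071444614
```

View pics/w6z.png

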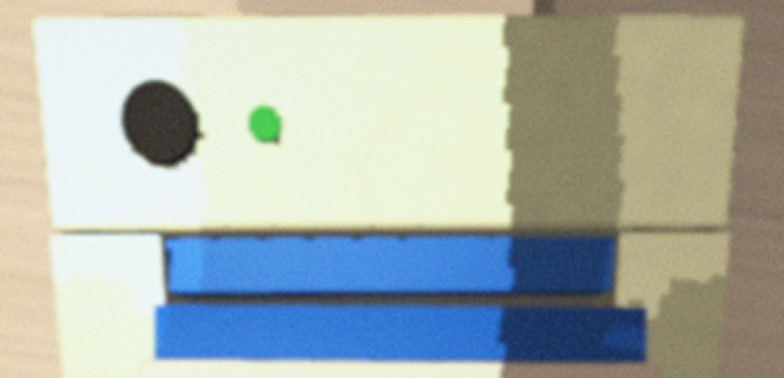

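Slot back wall is at x' about 0.4715, ledge centre y' = -0.0684 and lip y' = -0.0657. The seat looks to be near z 0.062. Shift 3 mm in x' and -2.7 mm in y', then go down close to the seat.

```bash
python3 -m inch '[{"slide":[0.006,-0.005,-0.02],"yaw":0,"fingers":-1},{"slide":[0.006,-0.005,-0.04],"yaw":0,"fingers":-1},{"slide":[0.006,-0.005,-0.06],"yaw":0,"fingers":-1},{"slide":[0.006,-0.005,-0.08],"yaw":0,"fingers":-1},{"slide":[0.006,-0.005,-0.09],"yaw":0,"fingers":-1},{"slide":[0.006,-0.005,-0.09],"yaw":0,"fingers":-1},{"slide":[0.006,-0.005,-0.09],"yaw":0,"fingers":-1}]'
python3 - <<'E'
from h import *
c=capture("wrist");save(c,"w7.png",(140,0,420,260),2.2)
s=capture("scene");save(s,"s7.png",(220,110,370,245),5)
E
```

```text
time: 13.15
tool_pos: [0.5796, -0.004, 0.1239]
eef_rot: [3.141, -0.0, 1.689]
wrist_force: [0.4, 0.2, -2.3]
opening: 0.0598
```

View pics/w7.png

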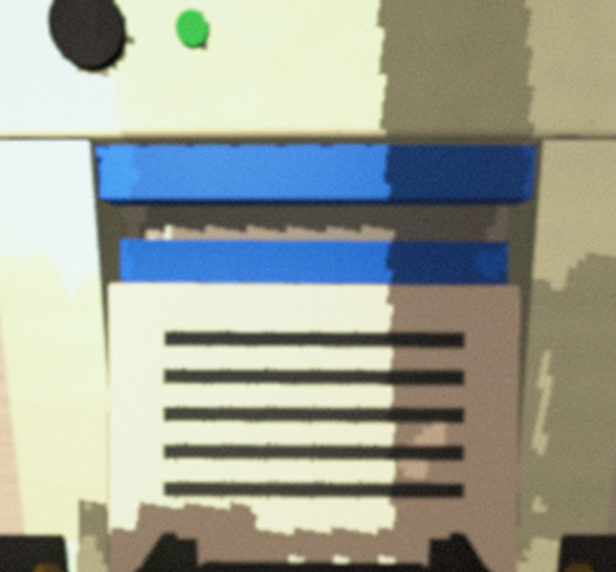

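View pics/s7.png

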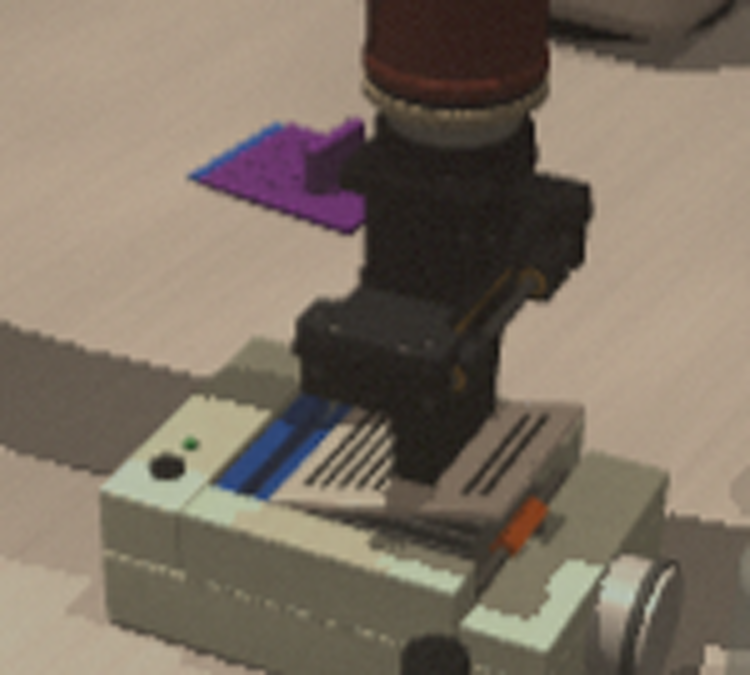

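The cover is centred in the recess, with a gap between lip and ledge. Lower onto the seat, feeling for contact.

```bash
python3 -m inch '[{"slide":[0,0,-0.006],"yaw":0,"fingers":-1},{"slide":[0,0,-0.012],"yaw":0,"fingers":-1},{"slide":[0,0,-0.018],"yaw":0,"fingers":-1},{"slide":[0,0,-0.02],"yaw":0,"fingers":-1},{"slide":[0,0,-0.02],"yaw":0,"fingers":-1}]'
for i in 1 2 3; do python3 -m inch '[{"slide":[0,0,-0.002],"yaw":0,"fingers":-1},{"slide":[0,0,-0.002],"yaw":0,"fingers":-1}]' | grep -E "tool|force"; done
```

```text
time: 13.75
tool_pos: [0.5794, -0.0041, 0.1135]
eef_rot: [-3.141, -0.0, 1.689]
wrist_force: [-0.1, 0.4, -2.8]
opening: 0.0598
tool_pos: [0.5795, -0.0041, 0.1127]
wrist_force: [0.3, 0.1, -2.4]
tool_pos: [0.5795, -0.0041, 0.1117]
wrist_force: [-0.3, -0.6, -2.4]
tool_pos: [0.5795, -0.0041, 0.1106]
wrist_force: [0.3, 0.2, -1.6]
```

```bash
for i in 1 2 3; do python3 -m inch '[{"slide":[0,0,-0.002],"yaw":0,"fingers":-1},{"slide":[0,0,-0.002],"yaw":0,"fingers":-1}]' | grep -E "tool|force"; done
```

```text
tool_pos: [0.5795, -0.0041, 0.1096]
wrist_force: [0.2, -1.1, -2.0]
tool_pos: [0.5795, -0.0041, 0.1086]
wrist_force: [0.0, 0.4, -1.3]
tool_pos: [0.5795, -0.0041, 0.1076]
wrist_force: [0.5, 0.9, -1.5]
```

```bash
for i in 1 2 ; do python3 -m inch '[{"slide":[0,0,-0.002],"yaw":0,"fingers":-1},{"slide":[0,0,-0.002],"yaw":0,"fingers":-1}]' | grep -E "tool|force"; done
```

```text
tool_pos: [0.5794, -0.0041, 0.1066]
wrist_force: [-0.6, 0.0, -1.5]
tool_pos: [0.5794, -0.0041, 0.1056]
wrist_force: [-0.1, 0.1, -1.4]
```

```bash
for i in 1 2 ; do python3 -m inch '[{"slide":[0,0,-0.002],"yaw":0,"fingers":-1},{"slide":[0,0,-0.002],"yaw":0,"fingers":-1}]' | grep -E "tool|force"; done
```

```text
tool_pos: [0.5796, -0.0041, 0.1048]
wrist_force: [0.4, -0.4, -0.6]
tool_pos: [0.5799, -0.004, 0.1041]
wrist_force: [1.0, -0.9, 1.6]
```

Seat felt at TCP z about 0.105, so it sits roughly 8 mm low (z about 0.062). Ease off and slide towards the back wall.

```bash
python3 -m inch '[{"slide":[0,0,0.0016],"yaw":0,"fingers":-1},{"slide":[-0.006,-0.0007,0.0016],"yaw":0,"fingers":-1},{"slide":[-0.012,-0.0014,0.0016],"yaw":0,"fingers":-1},{"slide":[-0.012,-0.0014,0.0016],"yaw":0,"fingers":-1}]'
python3 - <<'E'
from h import *
c=capture("wrist");save(c,"w8.png",(140,0,420,260),2.2);print(tilt(c,(200,135,360,235)))
E
```

```text
time: 16.15
tool_pos: [0.573, -0.0048, 0.1045]
eef_rot: [-3.141, 0.0, 1.689]
wrist_force: [-0.4, 0.8, -0.8]
opening: 0.0597
(np.float64(0.24099819956855031), np.float64(0.10448898313741331), np.float64(0.000655439534346025), 15641)
```

View pics/w8.png

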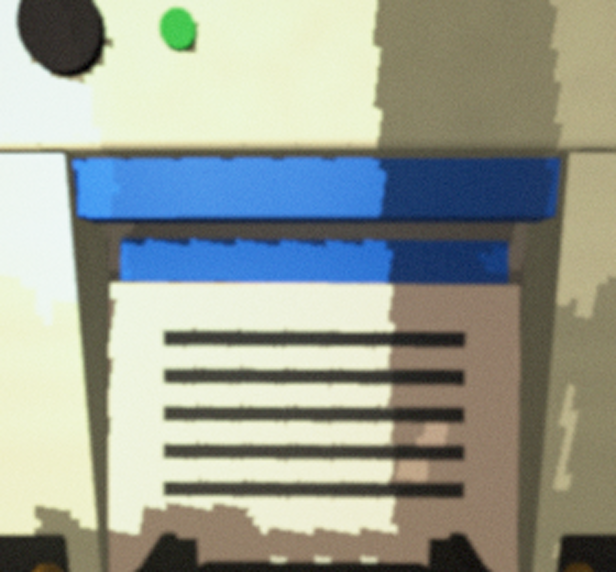

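```bash
for i in 1 2 3; do python3 -m inch '[{"slide":[-0.004,-0.0005,0],"yaw":0,"fingers":-1},{"slide":[-0.006,-0.0007,0],"yaw":0,"fingers":-1},{"slide":[-0.006,-0.0007,0],"yaw":0,"fingers":-1}]'| grep -E "tool|force"; done
```

```text
tool_pos: [0.5704, -0.0052, 0.1046]
wrist_force: [0.8, 0.7, -1.0]
tool_pos: [0.5673, -0.0055, 0.1046]
wrist_force: [1.4, 0.6, -0.9]
tool_pos: [0.5643, -0.0058, 0.1045]
wrist_force: [1.1, -0.3, 0.2]
```

```bash
for i in 1 2 3; do python3 -m inch '[{"slide":[-0.002,-0.0002,0],"yaw":0,"fingers":-1},{"slide":[-0.002,-0.0002,0],"yaw":0,"fingers":-1}]'| grep -E "tool|force"; done
python3 - <<'E'
from h import *
c=capture("wrist");save(c,"w9.png",(140,0,420,260),2.2);print(tilt(c,(200,135,360,235)))
E
```

```text
tool_pos: [0.5634, -0.0059, 0.1046]
wrist_force: [0.8, -0.8, -0.2]
tool_pos: [0.5624, -0.0061, 0.1045]
wrist_force: [0.8, -0.6, 0.5]
tool_pos: [0.5614, -0.0061, 0.1046]
wrist_force: [2.0, -0.3, -0.4]
(np.float64(0.24188646841376155), np.float64(0.10521321248552044), np.float64(0.0006552747790348863), 15642)
```

View pics/w9.png

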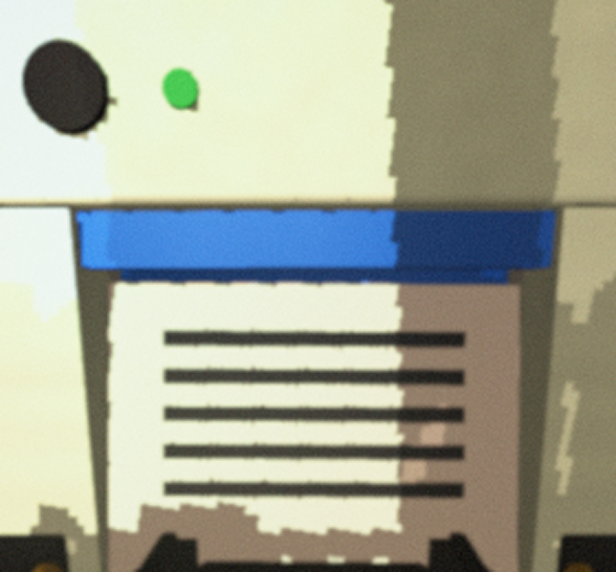

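The lip has gone under the ledge (rows 268–282 of the crop). Feel for the back wall.

```bash
for i in 1 2 3; do python3 -m inch '[{"slide":[-0.0016,-0.0002,0],"yaw":0,"fingers":-1},{"slide":[-0.0016,-0.0002,0],"yaw":0,"fingers":-1}]'| grep -E "tool|force"; done
```

```text
tool_pos: [0.5606, -0.0062, 0.1045]
wrist_force: [1.5, 1.1, 0.7]
tool_pos: [0.5598, -0.0063, 0.1045]
wrist_force: [0.7, 0.4, 1.0]
tool_pos: [0.5594, -0.0064, 0.1047]
wrist_force: [2.5, 0.3, 0.2]
```

```bash
for i in 1 2; do python3 -m inch '[{"slide":[-0.0016,-0.0002,0],"yaw":0,"fingers":-1},{"slide":[-0.0016,-0.0002,0],"yaw":0,"fingers":-1}]'| grep -E "tool|force"; done;  python3 - <<'E'
from h import *
c=capture("wrist");print(tilt(c,(200,135,360,235)))
E
```

```text
tool_pos: [0.5591, -0.0064, 0.105]
wrist_force: [5.3, 1.3, 0.2]
tool_pos: [0.5589, -0.0064, 0.1053]
wrist_force: [7.5, 1.6, 1.2]
(np.float64(0.2512916747043534), np.float64(0.10650888951597083), np.float64(0.0006586076918992686), 15642)
```

Back wall felt at about TCP x 0.559, with the tilt still 0.25. Now swing the free end down around the lip in small arcs.

```bash
python3 -m inch '[{"slide":[0.0016,0.0002,0],"yaw":0,"fingers":-1},{"slide":[0.0032,0.0004,-0.0028],"yaw":0,"fingers":-1},{"slide":[0.0048,0.0005,-0.0056],"yaw":0,"fingers":-1},{"slide":[0.0064,0.0007,-0.008],"yaw":0,"fingers":-1},{"slide":[0.0064,0.0007,-0.008],"yaw":0,"fingers":-1}]'
python3 - <<'E'
from h import *
c=capture("wrist");print(tilt(c,(200,135,360,235)))
E
```

```text
time: 19.3
tool_pos: [0.561, -0.0061, 0.1005]
eef_rot: [3.141, -0.0, 1.689]
wrist_force: [4.5, 0.6, 4.3]
opening: 0.0594
(np.float64(0.19619532516440563), np.float64(0.1108424152528635), np.float64(0.0006414338067048494), 15609)
```

```bash
python3 -m inch '[{"slide":[0.002,0.0002,-0.0028],"yaw":0,"fingers":-1},{"slide":[0.004,0.0004,-0.0056],"yaw":0,"fingers":-1},{"slide":[0.0056,0.0006,-0.0086],"yaw":0,"fingers":-1},{"slide":[0.0056,0.0006,-0.0086],"yaw":0,"fingers":-1}]'
python3 - <<'E'
from h import *
c=capture("wrist");print(tilt(c,(200,135,360,235)))
E
```

```text
time: 19.75
tool_pos: [0.563, -0.006, 0.0957]
eef_rot: [-3.14, -0.0, 1.689]
wrist_force: [1.1, 1.3, 2.6]
opening: 0.0599
(np.float64(0.1397105390625679), np.float64(0.10979732488916105), np.float64(0.0006478107924322922), 15646)
```

```bash
python3 -m inch '[{"slide":[0.001,0.0001,-0.002],"yaw":0,"fingers":-1},{"slide":[0.002,0.0002,-0.004],"yaw":0,"fingers":-1},{"slide":[0.002,0.0002,-0.004],"yaw":0,"fingers":-1}]'
python3 -m inch '[{"slide":[0.0008,0.0001,-0.002],"yaw":0,"fingers":-1},{"slide":[0.0008,0.0001,-0.002],"yaw":0,"fingers":-1}]'
python3 - <<'E'
from h import *
c=capture("wrist");save(c,"w10.png",(140,0,420,260),2.2);print(tilt(c,(200,135,360,235)))
c=capture("scene");save(c,"s10.png",(220,110,370,245),5)
E
```

```text
time: 20.1
tool_pos: [0.5638, -0.0059, 0.0937]
eef_rot: [-3.14, -0.0, 1.689]
wrist_force: [-1.2, 0.9, 0.9]
opening: 0.0597
time: 20.3
tool_pos: [0.5643, -0.006, 0.0928]
eef_rot: [-3.14, 0.0, 1.689]
wrist_force: [-1.7, -0.3, 1.2]
opening: 0.0599
(np.float64(0.10741089433796217), np.float64(0.10754659785331801), np.float64(0.0006381764510295815), 15614)
```

View pics/s10.png

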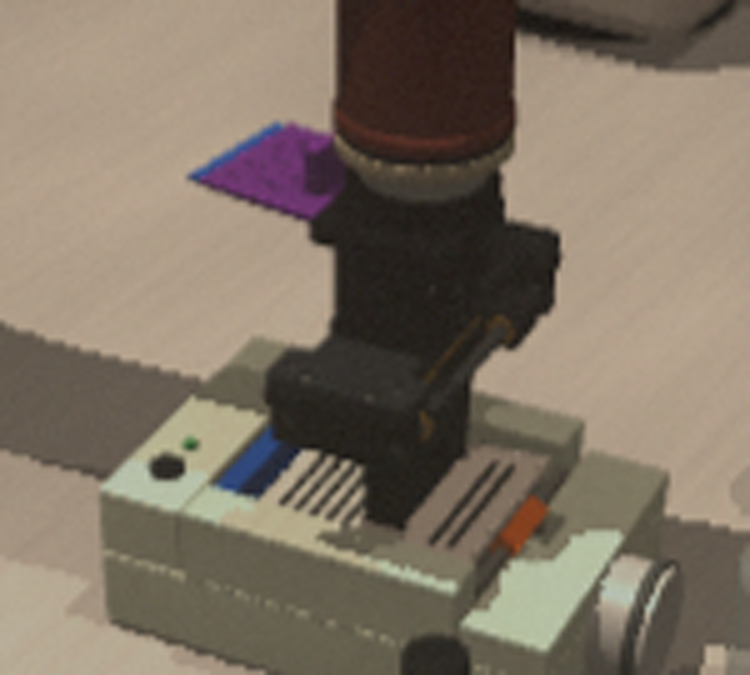

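View pics/w10.png

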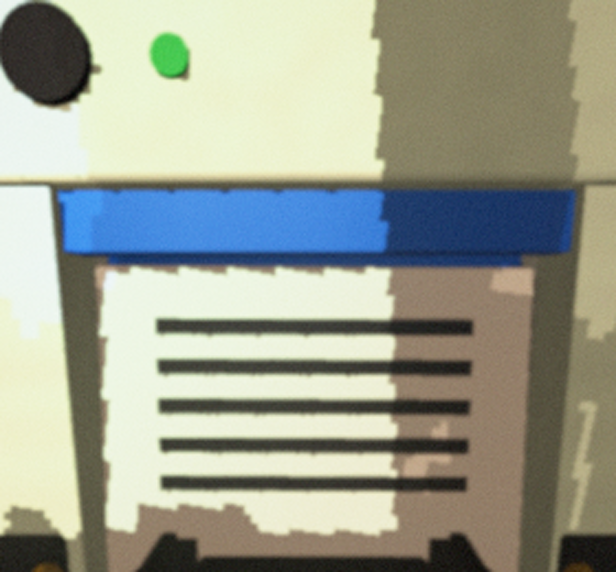

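Tilt is 0.107 and the free end is at the catch. Let go by opening only to about 70 mm inside the recess, and back up.

```bash
python3 -m inch '[{"slide":[0,0,0],"yaw":0,"fingers":0.5},{"slide":[0,0,0],"yaw":0,"fingers":0.58},{"slide":[0,0,0],"yaw":0,"fingers":0.58},{"slide":[0,0,0.01],"yaw":0,"fingers":0.58},{"slide":[0,0,0.04],"yaw":0,"fingers":0.58},{"slide":[0,0,0.08],"yaw":0,"fingers":0.58},{"slide":[0,0,0.14],"yaw":0,"fingers":0.58},{"slide":[0,0,0.14],"yaw":0,"fingers":0.58},{"slide":[0,0,0.14],"yaw":0,"fingers":-1},{"slide":[0,0,0.14],"yaw":0,"fingers":-1}]'
python3 - <<'E'
from h import *
c=capture("wrist");save(c,"w11.png");print(tilt(c,(215,120,340,190)))
np.savez("pics/w11.npz",**{k:np.array(v) for k,v in c.items()})
c=capture("scene");save(c,"s11.png",(220,110,370,245),5)
E
```

```text
time: 21.4
tool_pos: [0.5647, -0.0059, 0.1631]
eef_rot: [-3.141, 0.0, 1.689]
wrist_force: [0.4, 0.2, -0.5]
opening: 0.0595
(np.float64(0.10975938877913759), np.float64(0.11181742336976948), np.float64(0.0007382519956769138), 8156)
```

View pics/s11.png

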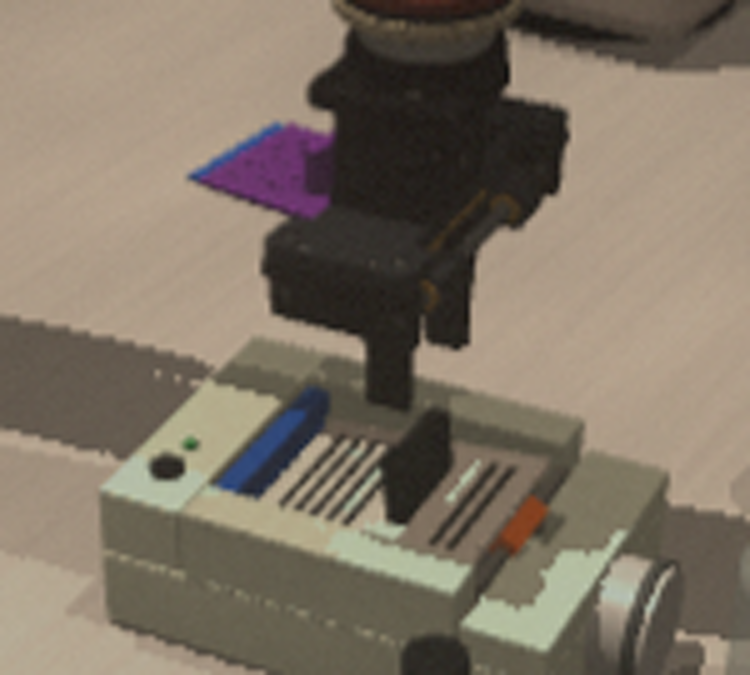

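View pics/w11.png

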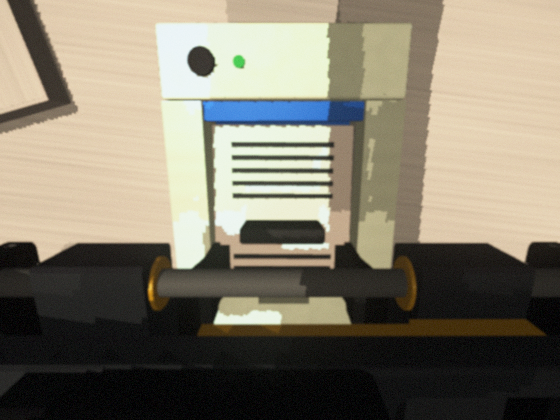

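Cover rests free on the catch at 0.11 rad, with the lip under the ledge. Shut the fingers and go above the free end to press.

```bash
python3 -m inch '[{"slide":[0.03,0.0046,0],"yaw":0,"fingers":-1},{"slide":[0.0614,0.0092,0],"yaw":0,"fingers":-1},{"slide":[0.0614,0.0092,0],"yaw":0,"fingers":-1},{"slide":[0.0614,0.0092,-0.04],"yaw":0,"fingers":-1},{"slide":[0.0614,0.0092,-0.08],"yaw":0,"fingers":-1},{"slide":[0.0614,0.0092,-0.11],"yaw":0,"fingers":-1},{"slide":[0.0614,0.0092,-0.12],"yaw":0,"fingers":-1},{"slide":[0.0614,0.0092,-0.12],"yaw":0,"fingers":-1},{"slide":[0.0614,0.0092,-0.12],"yaw":0,"fingers":-1}]'
python3 - <<'E'
from h import *
c=capture("scene");save(c,"s12.png",(220,110,370,245),5)
E
```

```text
time: 22.4
tool_pos: [0.5959, -0.0011, 0.104]
eef_rot: [3.141, 0.0, 1.689]
wrist_force: [0.2, -0.6, -0.0]
opening: 0.0005
```

View pics/s12.png

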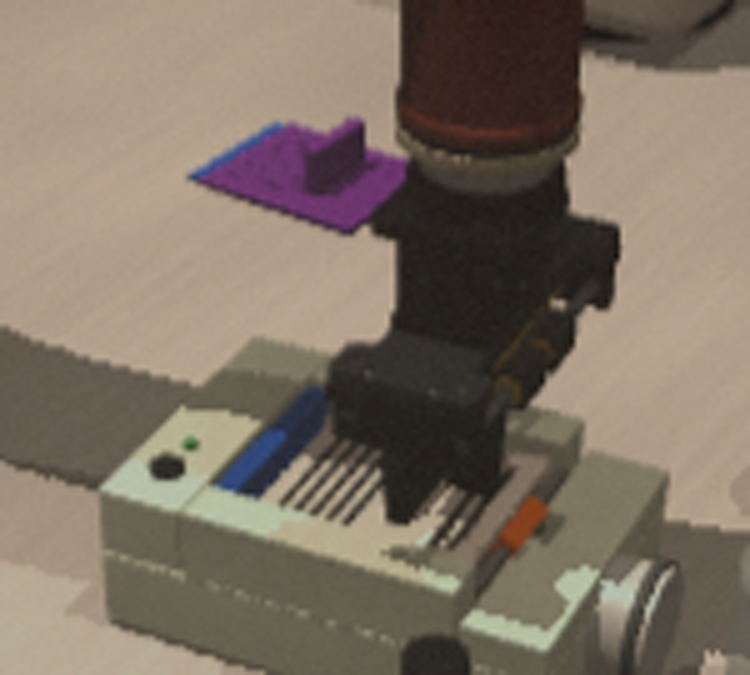

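```bash
python3 -m inch '[{"slide":[0,0,-0.006],"yaw":0,"fingers":-1},{"slide":[0,0,-0.012],"yaw":0,"fingers":-1},{"slide":[0,0,-0.018],"yaw":0,"fingers":-1},{"slide":[0,0,-0.018],"yaw":0,"fingers":-1}]'
for i in 1 2 3; do python3 -m inch '[{"slide":[0,0,-0.002],"yaw":0,"fingers":-1},{"slide":[0,0,-0.002],"yaw":0,"fingers":-1}]'| grep -E "tool|force"; done
```

```text
time: 22.85
tool_pos: [0.5953, -0.0013, 0.0938]
eef_rot: [-3.141, -0.0, 1.689]
wrist_force: [0.3, 0.2, 0.2]
opening: 0.0007
tool_pos: [0.5956, -0.0012, 0.0932]
wrist_force: [-0.0, -0.3, 0.3]
tool_pos: [0.5957, -0.0012, 0.0925]
wrist_force: [-1.6, -0.3, 3.0]
tool_pos: [0.5957, -0.0012, 0.0915]
wrist_force: [-2.6, -1.0, 4.3]
```

```bash
for i in 1 2 3; do python3 -m inch '[{"slide":[0,0,-0.001],"yaw":0,"fingers":-1},{"slide":[0,0,-0.002],"yaw":0,"fingers":-1}]'| grep -E "tool|force"; done
```

```text
tool_pos: [0.5958, -0.0012, 0.0907]
wrist_force: [-2.5, -0.0, 6.1]
tool_pos: [0.5958, -0.0012, 0.0898]
wrist_force: [-2.0, 0.3, 7.3]
tool_pos: [0.5959, -0.0011, 0.0888]
wrist_force: [-2.2, 0.5, 7.0]
```

```bash
for i in 1 2 3; do python3 -m inch '[{"slide":[0,0,-0.001],"yaw":0,"fingers":-1},{"slide":[0,0,-0.002],"yaw":0,"fingers":-1}]'| grep -E "tool|force"; done
```

```text
tool_pos: [0.5959, -0.0012, 0.0879]
wrist_force: [-3.1, -0.4, 8.8]
tool_pos: [0.5958, -0.0012, 0.0864]
wrist_force: [-0.1, -0.4, 0.8]
tool_pos: [0.5958, -0.001, 0.0852]
wrist_force: [1.4, 0.5, 2.0]
```

```bash
for i in 1 2 3; do python3 -m inch '[{"slide":[0,0,-0.001],"yaw":0,"fingers":-1},{"slide":[0,0,-0.002],"yaw":0,"fingers":-1}]'| grep -E "tool|force"; done
```

```text
tool_pos: [0.5958, -0.001, 0.0843]
wrist_force: [1.2, 0.7, 1.3]
tool_pos: [0.5957, -0.0011, 0.0833]
wrist_force: [1.1, 1.6, 1.4]
tool_pos: [0.5957, -0.0012, 0.0822]
wrist_force: [-0.1, 0.5, 0.1]
```

```bash
for i in 1 2; do python3 -m inch '[{"slide":[0,0,-0.001],"yaw":0,"fingers":-1},{"slide":[0,0,-0.002],"yaw":0,"fingers":-1}]'| grep -E "tool|force"; done
```

```text
tool_pos: [0.5951, -0.0016, 0.0808]
wrist_force: [0.1, -0.3, -0.7]
tool_pos: [0.5954, -0.0014, 0.08]
wrist_force: [0.0, 0.3, 0.1]
```

```bash
for i in 1 2 3; do python3 -m inch '[{"slide":[0,0,-0.001],"yaw":0,"fingers":-1},{"slide":[0,0,-0.001],"yaw":0,"fingers":-1}]'| grep -E "tool|force"; done
```

```text
tool_pos: [0.5955, -0.0013, 0.08]
wrist_force: [-2.8, 0.6, 3.0]
tool_pos: [0.5955, -0.0014, 0.0799]
wrist_force: [-4.7, -1.6, 8.6]
tool_pos: [0.5955, -0.0014, 0.0799]
wrist_force: [-5.7, -1.2, 13.5]
```

Firmly bottomed at TCP z 0.080, i.e. the plate is home on the seat. Lift away and look.

```bash
python3 -m inch '[{"slide":[0,0,0.004],"yaw":0,"fingers":-1},{"slide":[0,0,0.03],"yaw":0,"fingers":-1},{"slide":[0,0,0.1],"yaw":0,"fingers":-1},{"slide":[0,0,0.19],"yaw":0,"fingers":-1},{"slide":[0.04,0,0.27],"yaw":0,"fingers":-1},{"slide":[0.12,0,0.3],"yaw":0,"fingers":-1},{"slide":[0.2,0,0.3],"yaw":0,"fingers":-1},{"slide":[0.2,0,0.3],"yaw":0,"fingers":-1},{"slide":[0.2,0,0.3],"yaw":0,"fingers":-1},{"slide":[0.2,0,0.3],"yaw":0,"fingers":-1}]'
python3 - <<'E'
from h import *
c=capture("wrist");save(c,"w13.png");np.savez("pics/w13.npz",**{k:np.array(v) for k,v in c.items()})
c=capture("scene");save(c,"s13.png",(220,110,370,245),5);c=capture("top");save(c,"t13.png")
E
```

```text
time: 27.25
tool_pos: [0.6949, -0.0008, 0.2291]
eef_rot: [-3.141, -0.0, 1.69]
wrist_force: [0.6, -0.3, -0.8]
opening: 0.0003
```

View pics/w13.png

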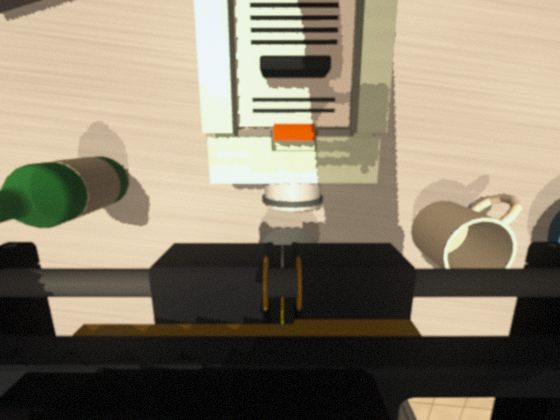

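View pics/s13.png

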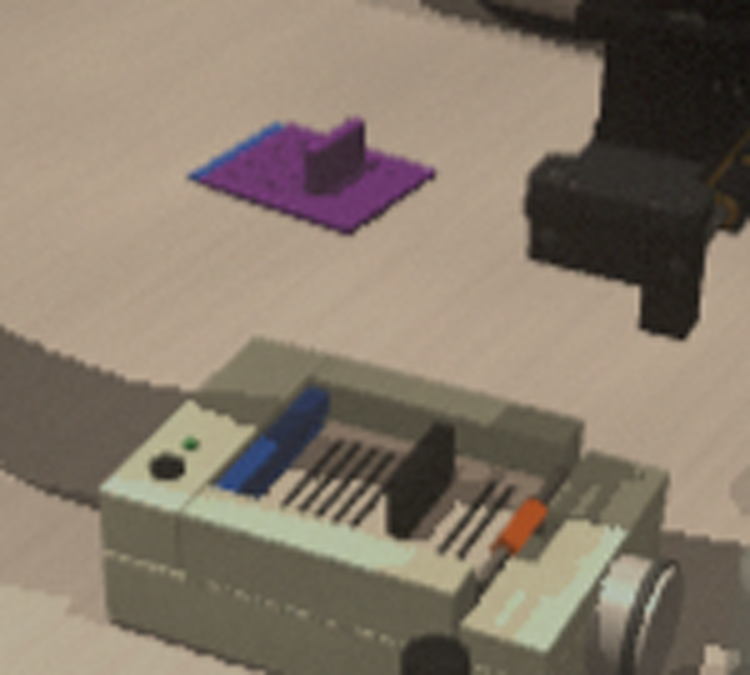

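View pics/t13.png

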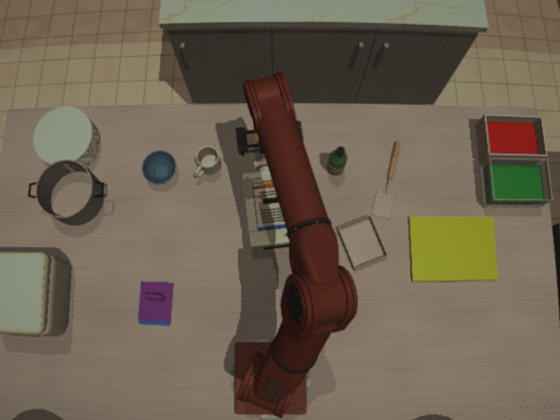

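Wrist view: the plate is flat in the recess and the orange catch at (273–316, 124–142) lies over its free end. Now a check in numbers.

Run:
```python
from h import *
c=load("pics/w13.npz");print("tilt",tilt(c,(255,80,335,120)),tilt(c,(245,5,340,50)))
P=cloud(c);ex=np.array([np.cos(.113),np.sin(.113)]);ey=np.array([-ex[1],ex[0]])
z=P[40:85,250:340];g=z[z[...,2]>.092];print("grip top x',y',z",np.median(g[:,:2]@ex)-.4715,np.median(g[:,:2]@ey)+.0684,np.median(g[:,2]))
r=cv2.minAreaRect((g[:,:2]*1000).astype(np.float32));print(r)
h=cv2.cvtColor(c["img"],cv2.COLOR_RGB2HSV);m=cv2.inRange(h,(3,180,100),(18,255,255))>0;m[:100]=0;m[160:]=0
q=P[m];print("catch x'",np.nanpercentile(q[:,:2]@ex,[2,50,98])-.4715,np.nanpercentile(q[:,2],[2,50,98]))
for u,v in [(260,115),(325,115),(290,118),(250,20),(340,20)]: print((u,v),np.round([P[v,u,:2]@ex-.4715,P[v,u,:2]@ey+.0684,P[v,u,2]],4))
for k,uv in {"far bar":(240,160),"wall":(215,60)}.items(): print(k,P[uv[1],uv[0],2])
t=load("pics/top0.npz");pass
```

```text
tilt (np.float64(0.007321775589079985), np.float64(0.1208588200288544), np.float64(0.000727455485593673), 3138) (np.float64(0.0005540192592624766), np.float64(-1.7395927189534257), np.float64(0.0007655462040177119), 4176)
grip top x',y',z 0.09185649226539533 0.00026997092360271646 0.10358732587457742
((566.2870483398438, -4.600414276123047), (12.445301055908203, 59.369712829589844), 7.022575378417969)
catch x' [0.13936775 0.14600498 0.15259029] [0.0733288  0.07790128 0.08112527]
(260, 115) [ 0.13   -0.0317  0.0675]
(325, 115) [0.1297 0.0316 0.0687]
(290, 118) [ 0.1327 -0.0024  0.0679]
(250, 20) [ 0.048  -0.0398  0.0683]
(340, 20) [0.0474 0.0419 0.0681]
far bar 0.07095258876979549
wall 0.08968031973106477
```

Run:
```python
from plant import order,readout
print(readout.read_state()["wrist_force"]); print(order.hand_in())
```

```text
[ 0.32438009  0.02262154 -0.94409014]
the job is handed in; nothing more can be done
None
```

The cover is seated, snapped under the orange catch and released, and I handed the job in. No verdict came back.

**What I did**
- **Tilt:** I gripped the black grip by its two ends. The gripper can't tilt, so I set the cover to about 0.25 rad by pressing its free end gently against the top edge of the cleaner's side wall. Wrist forces stayed around 10 N.
- **Hook:** I lowered the lip until I felt the seat, about 8 mm below nominal. Then I slid it under the ledge to the back wall, with up to about 8 N at the wrist, while the cover was still tilted.
- **Snap:** I swung the free end down onto the catch, let go, and pressed it with closed fingers. It snapped at about 9 N. I then pressed to about 14 N to confirm it was fully down.

**Last checks**

| Check | Result |
|---|---|
| Plate height | about 68 mm at every point measured, both ends |
| Level | plane fits gave 0.001 and 0.007 rad (limit 0.02) |
| Grip position | 92 mm from my estimate of the back wall, putting the lip within about 1–2 mm of it |
| Sideways and squareness | centred to 0.3 mm, square within about 0.01 rad |
| Catch | edge at 139.4 mm, its rest position, lying over the plate |
| Fingers | clear, wrist force about 1 N or less (noise) |
| Bystanders | look unmoved by eye in the top view; the arm hid the garlic jar there and I did not measure shifts |

The camera estimates of the cleaner's position differed by a few millimetres at first, so I relied on the wrist camera and on feel. None of the checks failed.

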